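Set the stirrer to its fifth speed and start it

TASK

The beaker and its stirring bar are ready on the hotplate stirrer. With a fingertip, push the bar of the right-hand speed selector round clockwise, click by click, until it sits in the notch of speed 5, the fifth one on from the long off mark, and only then press the round start button between the two dials fully in and let it go. Push gently and do not grip the selector; leave the left-hand heat dial at off, and the beaker and the other things as they stand.

Things in the scene. Friction and masses are not known exactly. Their poses are not given: they have to be found in the camera images.
- speed_dial (a joint): Speed selector, the right-hand dial on the stirrer's sloping panel (rad): 0 = off (long broad tick), grows clockwise seen onto the panel. Notches every 30 deg (0.5236): off, then speeds 1 to 7, a short tick at each; speed 5 = 2.618. Starts in off, 1, 2 or 3 (rarely balanced between two). Takes about 0.05 Nm to leave a notch, falling to nothing half-way (15 deg), whence a sprung ball snaps it into the next.
- speed_hub (a point): On the speed selector's axis, 16 mm above the panel's face, half-way up its bar. Axes are the panel's and do not turn: x up the slope (15 deg), y left, z square out. A black skirt, 47 mm across, top 6 mm above the face, carries an upright bar 10 mm wide, from 6 to 26 mm above the face. Its nose points to (cos A, -sin A, 0), A = joint value - 1.833 rad; at speed 5: 45 deg right of up-slope.
- speed_nose (a point): Tip of the pointed nose of the selector's bar, 23 mm from the axis, 16 mm above the panel; turns with the dial: x outward along the bar, z as speed_hub. A white line on top of the bar runs to this nose; the bar's other end, the tail, is round and reaches 22 mm from the axis.
- start_top (a point): Centre of the top of the start button, a round grey cap 21 mm in diameter, midway between the two dials, 62 mm from the axis of each; axes as for speed_hub. Its top stands 10 mm above the panel, in a black ring 30 mm in diameter and 3 mm high. It is pressed square into the panel, along -z.
- start_button (a joint): Travel of the start button (m): 0 = out, 0.004 = fully pressed. Spring: it begins to move at 1.3 N and takes 4 N when fully in; it comes out again by itself.
- heat_hub (a point): Point on the axis of the heat dial, the left-hand round fluted knob, 39 mm in diameter and 20 mm high, 12 mm above the panel; axes as for speed_hub.
- heat_dial (a joint): Angle of the heat dial (rad): 0 = off, as it stands; grows clockwise. It turns easily, without notches.
- stirrer: Off-white hotplate stirrer, 260 mm deep, 200 mm wide, fixed. Origin: centre of its underside on the worktop; x to its back, y to its left. The sloping panel is the front 92 mm, its face 45 mm high at the front edge, 69 mm at its back; behind, the housing is 72 mm high with a round metal plate, 145 mm across, top 87 mm high, centred 42 mm behind the origin.
- beaker_mid (a point): Centre (half-way up) of the small glass beaker, 60 mm in diameter and 62 mm high, standing on the stirrer's plate with a white stirring bar in it. To be left alone.
- dropper_mid (a point): Centre of the small amber dropper bottle, 29 mm in diameter, 93 mm high, on the worktop to the left of the stirrer. To be left alone.
- dish_mid (a point): Centre of the culture dish, 63 mm in diameter, 16 mm high, on the worktop to the right of the stirrer. To be left alone.
- bottle_mid (a point): Centre of the clear bottle with black cap, 58 mm in diameter, 116 mm high, on the worktop to the right of the stirrer, towards its back. To be left alone.
Not all that is in view belongs to the job. Leave any purple or yellow look-alike of the part that bears bottle_mid alone.

How it is judged:
On the way, in this order (a step that is already met when the one before it is completed fails the run):
1. the speed selector sits in the notch of speed 5 (value of joint speed_dial between 2.498 and 2.738 rad and velocity of joint speed_dial between -0.2 and 0.2 rad/s), for 0.3 s.
2. the start button is pressed fully in (value of joint speed_dial between 2.498 and 2.738 rad and value of joint start_button above 0.003 m), for 0.05 s.
At the end, for the whole second after the job is handed in: The selector rests in the notch of speed 5 (2.618 rad, within 0.12); the start button was then pressed in (over 3 of its 4 mm) and is out again (under 1 mm); the heat dial is under 0.15 rad; beaker, dropper bottle, dish and bottle stand upright within 12 mm of where they stood (all of step 1 and value of joint start_button below 0.001 m and value of joint heat_dial below 0.15 rad and distance of each of beaker_mid, dropper_mid, dish_mid, bottle_mid from where it was at the start of the episode below 0.012 m and angle between each of beaker_mid, dropper_mid, dish_mid, bottle_mid's own z axis and vertical below 0.15 rad); the robot touches nothing.
It fails at once if the start button is pressed while the selector is not at speed 5 (value of joint start_button above 0.003 m and not (value of joint speed_dial between 2.498 and 2.738 rad)).
It fails at once if the selector is gripped or forced (over 20 N between fingers and selector) (contact force between the fingers and speed_dial above 20 N).
It fails at once if the heat dial is turned away from off (value of joint heat_dial above 0.15 rad).
It fails at once if the beaker or another bystander is shifted, lifted or tipped (distance of any of beaker_mid, dropper_mid, dish_mid, bottle_mid from where it was at the start of the episode above 0.012 m or angle between any of beaker_mid, dropper_mid, dish_mid, bottle_mid's own z axis and vertical above 0.15 rad).
It also fails if it takes over 51 s, if anything falls off the work surface, if the arm or the gripper's body presses on something with over 40 N, if the wrist force passes 120 N, or if a joint passes its speed limit or range.

ROBOT

A 6-joint arm with a two-finger parallel gripper is mounted at the origin on a cart in front of the work surface, level with it; the furniture and walls round the work are solid. World frame = base frame: x ahead of the robot, y to its left, z up, the work surface at z = 0. Lengths are in m, angles in rad, forces in N, time in s.
With the tool pointing down it reaches from about 0.375 to 0.9 m from the base axis. Payload 3.1 kg.
Tool frame: the origin (TCP) lies at the centre of the arm's flange, where the gripper is bolted on; the fingertips stand 182 mm ahead of it and the grasp point (between the pads) lies 164 mm ahead of it; z points along the fingers, y is the line along which they close (so a half turn about z gives the same grasp; the last joint's range is limited). The gripper opens to 87 mm and grips with 3 to 60 N. Pads are 19 mm wide; open, the fingers measure 117 mm over their backs; the gripper's body (75 mm by 190 mm) begins 51 mm behind the grasp point.
Start: joints at [1.115, 0.527, 1.433, -0, 1.181, -0.178], TCP at [0.171, 0.601, 0.405] pointing down, gripper open.
Joint ranges: [-3.08, 3.08], [-0.75, 2.2], [0.22, 2.44], [-1.43, 4.57], [0, 2.65], [-2.85, 2.85]. Speed limits (rad/s): [2.79, 2.79, 3.14, 3.14, 3.14, 3.14].

INTERFACE

Orientations are given as a unit quaternion [x, y, z, w].
In Python, from rig import * gives the robot as it stands.
- The arm moves only by the tool move_arm, never from a script. Its argument "commands" is a list that holds one entry, the list of rows, each a list of 6 numbers: the shift along the tool's x, y, z in units of 40 mm (1.0 is 40 mm), then the turn, a rotation vector about the tool's x, y, z in rad. A call has 1 to 12 rows; each row is the pose to reach, as a shift and turn from the pose commanded when the call began, along the tool's axes at that moment; what a row does not reach only later rows make up. A row lasts 1/8 s, in which the tool goes at most 62.5 mm and 10.7 degrees, less where a joint would pass 70% of its speed; a pose out of reach is approached as far as the arm can. A call with a gripper value outside its range is refused whole. "claw" is the closure, from -1 (fully open) to 1 (shut), so that 0 is half open, set as the call begins (left out, the last holds). The fingers move at their own pace and stop on an object; "squeeze" is the grip in N (left out, the last holds). Time passes only in rows, so rows that repeat a pose let the fingers close. It gives the time, the measured TCP pose, the force, the opening and the grip force at its end, in the units of the state.
- get_obs(): the state, without advancing time (a new reading comes with each control period).
- camera(name): name is "scene" or "side" or "wrist"; returns a dict with "pixels" (480x640x3 uint8, blue, green, red), "range_z" (480x640 float32, m along the optical axis (not along the pixel's ray), 0 where there is no reading), "camera_matrix" (3x3 intrinsics, pixels), "extrinsics" (4x4, takes a point from world to camera coordinates). Camera axes: x right, y up, looking along -z (the intrinsics and any distortion apply to the point x, -y, -z); pixel columns grow to the right and rows downward; lengths in m; the calibration is good to about 2 mm. A picture is of the moment at which its call begins.
- hand_in(): hands the job in; it is judged then, once.
The state is a dict: "time": time; "q": joint angles; "joint_velocities": joint speeds; "joint_torque": joint torques, N m; "position": TCP position; "tool_rot": TCP orientation; "ft_force": force on the tool from outside, world axes, zero at the start; "moment": the same for the moment, N m; "grip_width": finger opening in m; "grip_force": force on a finger pad.
Only numpy, scipy, OpenCV 4.12 (cv2) and the standard library are available. Lean on these libraries where they do the work, as an engineer would, in place of code of your own. Each camera call takes 0.05 s, during which the arm holds its last target. There are 200 camera calls.

## Working session

There is one attempt and no reset: what is moved stays moved. The work goes in short steps, Python scripts to look and compute and a tool call to move; the robot and the scene stay as the last step left them, time stands still between calls to the robot, and variables do not carry over. Pictures are saved under pics/ and viewed, at most 10 in all, crops included, and the job is handed in when it is done.

Besides the shell and the picture viewer there is one more tool, called as name(argument=value, ...) on one line, values as JSON. move_arm: Moves the arm, as the interface text tells. Its arguments: {"type":"object","properties":{"commands":{"type":"array","items":{"type":"array","items":{"type":"array","items":{"type":"number"}}}},"claw":{"type":"number"},"squeeze":{"type":"number"}},"required":["commands"]}

```bash
mkdir -p pics; cat > h.py <<'E'
from rig import *
import numpy as np, cv2
from scipy.spatial.transform import Rotation as R
def pts(c):
    K=np.array(c["camera_matrix"]);E=np.array(c["extrinsics"]);z=c["range_z"]
    v,u=np.mgrid[:480,:640]
    p=np.stack([(u-K[0,2])/K[0,0]*z,-(v-K[1,2])/K[1,1]*z,-z],-1)
    return (p-E[:3,3])@E[:3,:3]
def proj(c,P):
    K=np.array(c["camera_matrix"]);E=np.array(c["extrinsics"])
    p=np.atleast_2d(P)@E[:3,:3].T+E[:3,3]
    return np.stack([K[0,0]*p[:,0]/-p[:,2]+K[0,2],K[1,1]*p[:,1]/p[:,2]+K[1,2]],-1)
E
python3 - <<'E'
from h import *
o=get_obs();print(o["time"],o["position"],o["tool_rot"],o["grip_width"])
for n in("scene","side"):
    c=camera(n);np.savez(f"{n}.npz",**c);cv2.imwrite(f"pics/{n}0.png",c["pixels"])
    print(np.array(c["camera_matrix"]).round(1),np.array(c["extrinsics"]).round(3), c.keys())
E
```

```text
0.0 [0.17122228 0.60073281 0.4037705 ] [ 1.38455413e-01  9.90368063e-01 -1.04163508e-03 -3.36915461e-04] 0.0865660615906374
[[605.    0.  313.5]
 [  0.  605.  242.9]
 [  0.    0.    1. ]] [[ 0.438 -0.899 -0.006 -0.277]
 [ 0.559  0.267  0.785 -0.417]
 [-0.704 -0.347  0.619 -0.661]
 [ 0.     0.     0.     1.   ]] dict_keys(['pixels', 'range_z', 'camera_matrix', 'extrinsics'])
[[598.6   0.  312.1]
 [  0.  598.6 247.1]
 [  0.    0.    1. ]] [[ 0.922 -0.386  0.013 -0.564]
 [ 0.189  0.479  0.857 -0.223]
 [-0.337 -0.788  0.515 -0.995]
 [ 0.     0.     0.     1.   ]] dict_keys(['pixels', 'range_z', 'camera_matrix', 'extrinsics'])
```

View pics/scene0.png

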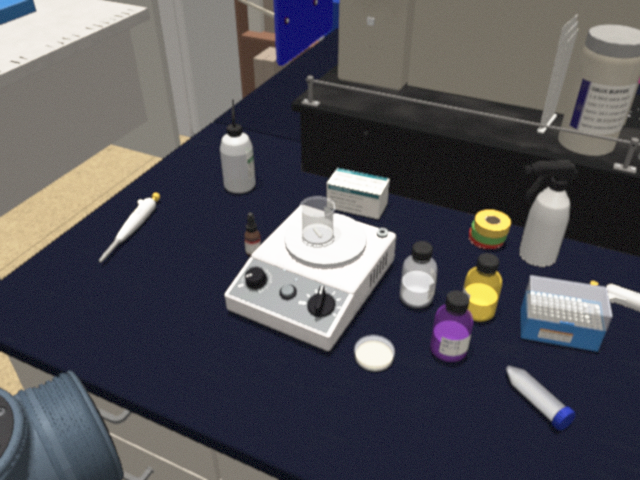

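View pics/side0.png

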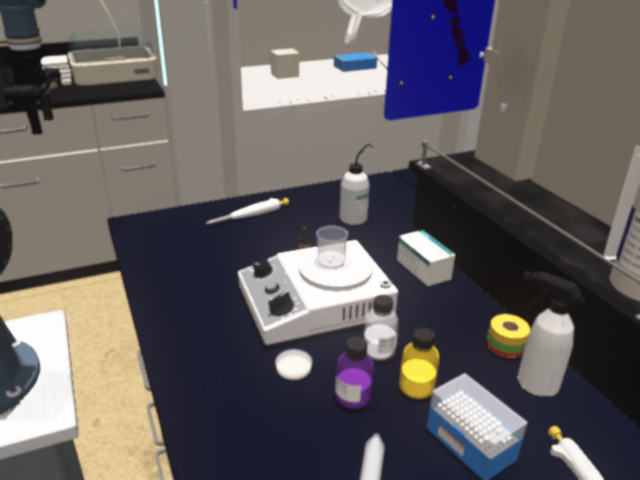

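The scene view shows the panel with the heat dial at (256,277), the start button at (288,291) and the speed dial at (321,302). The side view shows the same parts at (262,268), (271,288) and (283,303).

```bash
python3 - <<'E'
from h import *
for n,uv in(("scene",[(256,277),(288,291),(321,302)]),("side",[(262,268),(271,288),(283,303)])):
    c=dict(np.load(f"{n}.npz"));P=pts(c)
    for u,v in uv: print(n,P[v,u].round(4))
    X=P.reshape(-1,3);d=c["pixels"].reshape(-1,3)
    u0,v0=uv[1];v,u=np.mgrid[:480,:640];near=(np.hypot(u-u0,v-v0)<75).ravel()
    m=near&(X[:,2]>.044)&(X[:,2]<.068)
    # RANSAC plane with slope 15deg
    Q=X[m];rng=np.random.default_rng(0);best=0
    for _ in range(1500):
        a=Q[rng.choice(len(Q),3,False)];k=np.cross(a[1]-a[0],a[2]-a[0]);l=np.linalg.norm(k)
        if l<1e-6: continue
        k/=l;k*=np.sign(k[2])
        if abs(np.degrees(np.arccos(k[2]))-15)>3: continue
        i=abs((Q-a[0])@k)<.0015
        if i.sum()>best: best=i.sum();bi=i
    G=Q[bi];g=G.mean(0);k=np.linalg.svd(G-g)[2][2];k*=np.sign(k[2])
    print("plane n",k.round(3),"slope",np.degrees(np.arccos(k[2])),"yaw",np.degrees(np.arctan2(-k[1],-k[0])),best,g)
    x=np.array([0,0,1])-k*k[2];x/=np.linalg.norm(x);y=np.cross(k,x)
    h=(X-g)@k
    for nm,s in zip(("heat","start","speed"),uv):
        c0=P[s[1],s[0]];r=np.linalg.norm((X-c0)-np.outer((X-c0)@k,k),axis=1)<.03
        for lo,hi in((.004,.009),(.008,.0125),(.016,.023),(.0235,.029)):
            S=X[r&(h>lo)&(h<hi)]
            if len(S)>5: print(nm,lo,len(S),S.mean(0).round(4),((S-g)@np.c_[x,y]).mean(0).round(4),np.ptp((S-g)@np.c_[x,y],axis=0).round(4))
    q=proj(c,[g+ a*x+b*y for a,b in((0,0),(.02,0),(0,.02))]).round(1);print(q.tolist())
    im=cv2.resize(c["pixels"][v0-50:v0+50,u0-65:u0+65],None,fx=6,fy=6,interpolation=2);cv2.imwrite(f"pics/{n}_z.png",im)
E
```

```text
scene [0.5166 0.048  0.0759]
scene [ 0.5201 -0.0092  0.0646]
scene [ 0.5079 -0.0744  0.0775]
plane n [-0.258  0.012  0.966] slope 14.99563953625635 yaw -2.5632079967667827 2752 [ 0.5184711  -0.00963507  0.05530168]
heat 0.004 69 [0.5188 0.0476 0.0608] [-0.0008  0.0572] [0.0361 0.0339]
heat 0.008 34 [0.5185 0.0463 0.0655] [0.0003 0.0558] [0.0241 0.029 ]
heat 0.016 255 [0.5217 0.0546 0.0756] [0.0056 0.0643] [0.0335 0.0333]
start 0.004 67 [ 0.521  -0.0085  0.0629] [0.0043 0.0013] [0.0424 0.0349]
start 0.008 89 [ 0.5218 -0.0065  0.0664] [0.0059 0.0033] [0.0198 0.0194]
speed 0.004 330 [ 0.5169 -0.0705  0.062 ] [ 0.0028 -0.0609] [0.0465 0.0459]
speed 0.008 49 [ 0.5128 -0.0688  0.0642] [-0.0006 -0.0594] [0.0404 0.039 ]
speed 0.016 40 [ 0.5083 -0.0723  0.0738] [-0.0023 -0.0631] [0.0387 0.0178]
speed 0.0235 134 [ 0.513  -0.0684  0.0815] [ 0.0041 -0.0589] [0.0419 0.0173]
[[288.0, 295.9], [293.8, 286.5], [277.5, 291.9]]
side [0.5228 0.0443 0.0727]
side [ 0.5204 -0.0151  0.0644]
side [ 0.5226 -0.0742  0.0693]
plane n [-0.259  0.018  0.966] slope 15.02358808094343 yaw -3.9465575928123644 1510 [ 0.52230968 -0.01723919  0.05491163]
heat 0.004 49 [0.5253 0.0425 0.0612] [0.0005 0.0598] [0.0349 0.0256]
heat 0.008 37 [0.5235 0.0435 0.0643] [-0.0004  0.0607] [0.0337 0.0235]
heat 0.016 144 [0.5236 0.052  0.074 ] [0.0016 0.0692] [0.0325 0.034 ]
start 0.004 53 [ 0.5229 -0.011   0.0618] [0.0019 0.0063] [0.0323 0.0307]
start 0.008 49 [ 0.5231 -0.0084  0.0652] [0.0028 0.0089] [0.0186 0.0209]
speed 0.004 166 [ 0.5214 -0.0799  0.0619] [ 0.0051 -0.0625] [0.0439 0.0298]
speed 0.008 40 [ 0.5181 -0.0743  0.0657] [ 0.0025 -0.0572] [0.0419 0.0286]
speed 0.016 73 [ 0.5169 -0.0732  0.0749] [ 0.0037 -0.0562] [0.0424 0.0182]
speed 0.0235 93 [ 0.5148 -0.0699  0.0804] [ 0.0029 -0.0531] [0.0417 0.0203]
[[272.5, 292.5], [282.3, 288.5], [269.7, 286.7]]
```

View pics/scene_z.png

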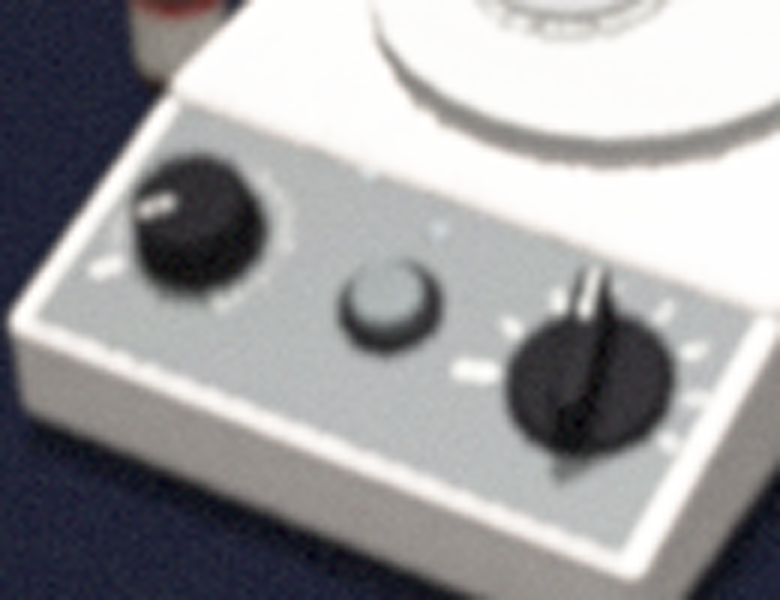

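The zoom shows the selector's white line pointing about 15–20° left of up-slope, hiding tick 3. That makes it speed 3, so two clicks are needed. Next I go above the dial with the tool square to the panel and the fingers shut.

```bash
cat >> h.py <<'E'
yaw=np.radians(-3.2);HUB=np.array([.5215,-.0695,.0562])
def frame():
    return R.from_euler("z",yaw).as_matrix()@R.from_euler("y",-np.radians(15)).as_matrix()
def goal(p):
    "panel coords (mm, from hub base) of fingertip centre -> command row"
    B=frame();o=get_obs();R0=R.from_quat(o["tool_rot"]).as_matrix()
    Rt=B@np.diag([-1,1,-1.]);tip=HUB+B@(np.array(p)/1000)
    t=tip-Rt[:,2]*.182
    print("t",round(o["time"],2),"cmd",(R0.T@(t-o["position"])/.04).round(3),R.from_matrix(R0.T@Rt).as_rotvec().round(4),
      "tipnow",(B.T@(o["position"]+R0[:,2]*.182-HUB)*1000).round(1),"F",(B.T@o["ft_force"]).round(2))
E
python3 -c "
from h import *
print(frame());goal([15,35,90])"
```

```text
[[ 0.96441972  0.0558215  -0.25841549]
 [-0.05391943  0.99844076  0.01444767]
 [ 0.25881905  0.          0.96592583]]
t 0.1 cmd [-11.461 -13.163   2.048] [-0.031  -0.2613 -0.2204] tipnow [-331.2  649.3  260.2] F [ 0.51 -0.02  0.37]
```

move_arm(commands=[[[-11.46,-13.16,2.05,-0.031,-0.2613,-0.2204],[-11.46,-13.16,2.05,-0.031,-0.2613,-0.2204],[-11.46,-13.16,2.05,-0.031,-0.2613,-0.2204],[-11.46,-13.16,2.05,-0.031,-0.2613,-0.2204],[-11.46,-13.16,2.05,-0.031,-0.2613,-0.2204],[-11.46,-13.16,2.05,-0.031,-0.2613,-0.2204],[-11.46,-13.16,2.05,-0.031,-0.2613,-0.2204],[-11.46,-13.16,2.05,-0.031,-0.2613,-0.2204],[-11.46,-13.16,2.05,-0.031,-0.2613,-0.2204],[-11.46,-13.16,2.05,-0.031,-0.2613,-0.2204],[-11.46,-13.16,2.05,-0.031,-0.2613,-0.2204],[-11.46,-13.16,2.05,-0.031,-0.2613,-0.2204]]], claw=1, squeeze=5)

```text
time: 1.6
position: [0.4697, -0.0345, 0.3225]
tool_rot: [0.03, 0.991, -0.003, 0.132]
ft_force: [-0.1, -0.3, 0.4]
grip_width: 0.0006
grip_force: 0.0
```

```bash
python3 - <<'E'
from h import *
goal([15,35,90])
c=camera("wrist");np.savez("w1.npz",**c)
im=c["pixels"].copy();B=frame()
for p in ([0,0,26],[0,62,10],[0,124,20],[23*np.cos(.262),23*np.sin(.262),26]):
    u=proj(c,HUB+B@np.array(p)/1000)[0];print(p,u);cv2.drawMarker(im,tuple(int(k) for k in u),(0,0,255),0,12)
cv2.imwrite("pics/w1.png",im)
E
```

```text
t 1.6 cmd [ 0.053  0.074 -0.023] [-0.0003  0.0029 -0.0054] tipnow [17.6 32.  89.1] F [ 0.   -0.33  0.36]
[0, 0, 26] [263.08887645 226.31587781]
[0, 62, 10] [363.35896483 219.00546148]
[0, 124, 20] [466.14680811 222.72287088]
[np.float64(22.215099345666392), np.float64(5.957294777176356), 26] [274.35707996 260.91884016]
```

View pics/w1.png

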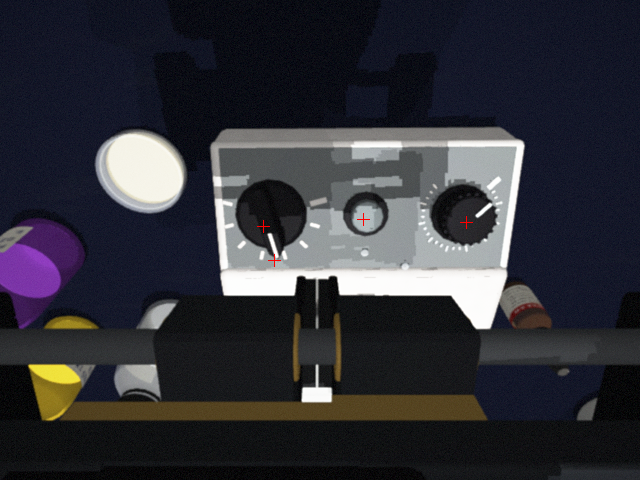

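The wrist view shows the button at (366,214), the skirt centre at (271,214) and the white line to (277,250). My predicted points sit about 3 mm too far up-slope, so I measure this view by depth.

```bash
python3 - <<'E'
from h import *
c=dict(np.load("w1.npz"));P=pts(c);B=frame();q=(P-HUB)@B*1000;im=c["pixels"].astype(int)
def rep(n,m): S=q[m];print(n,len(S),"mid",((S.min(0)+S.max(0))/2).round(1),"mean",S.mean(0).round(1),"span",np.ptp(S,axis=0).round(1))
v,u=np.mgrid[:480,:640]
reg=lambda a,b,r:np.hypot(u-a,v-b)<r
h=q[...,2];print("panel h",np.median(h[reg(318,225,10)]),np.median(h[reg(415,190,8)]),np.median(h[reg(300,170,8)]),np.median(h[reg(400,255,5)]))
p0=np.median(h[reg(318,225,10)])
rep("cap",reg(366,214,30)&(h>p0+7)&(h<p0+14))
rep("skirt",reg(271,214,45)&(h>p0+3)&(h<p0+9))
bar=reg(271,214,45)&(h>p0+19)&(h<p0+32);rep("bar",bar)
rep("heat",reg(464,214,45)&(h>p0+15)&(h<p0+25))
S=q[bar][:,:2];d=np.linalg.svd(S-S.mean(0))[2][0];d*=np.sign(d[0]);print("bar A deg",np.degrees(np.arctan2(-d[1],d[0])))
gr=reg(366,214,14)&(im.min(-1)>110);print("cap px",u[gr].mean(),v[gr].mean(),gr.sum())
dk=cv2.morphologyEx((reg(271,214,50)&(im.max(-1)<60)).astype(np.uint8),2,np.ones((7,7)));print("dark",cv2.minEnclosingCircle(np.argwhere(dk)[:,::-1].astype(np.float32)))
K=np.array(c["camera_matrix"]);print(K.round(1));o=get_obs()
R0=R.from_quat(o["tool_rot"]).as_matrix();E=np.array(c["extrinsics"]);C=-E[:3,:3].T@E[:3,3]
print("cam in tool",(R0.T@(C-o["position"])).round(4))
f=(P-o["position"])@R0
m=(f[...,2]>.15)&(f[...,2]<.19)&(abs(f[...,0])<.05)&(abs(f[...,1])<.05)
F=f[m]*1000;print("finger",len(F),F.min(0).round(1),F.max(0).round(1))
T=F[F[:,2]>172];print("tip",len(T),T.min(0).round(1) if len(T) else 0,T.max(0).round(1) if len(T) else 0)
E
```

```text
panel h 1.2574182510636454 1.2682902520579478 1.1177754360330314 1.1286688364293636
cap 788 mid [-2.1 63.9 11. ] mean [-2.3 63.8 11. ] span [20.3 19.9  5.1]
skirt 2507 mid [-2.4  2.1  7.2] mean [-3.7  3.7  6.8] span [45.4 46.3  5.9]
bar 1219 mid [-1.5  2.2 24.7] mean [-2.8  2.4 26.7] span [43.3 18.2  8.9]
heat 2219 mid [ -2.1 126.   19.7] mean [ -2.7 125.   20.8] span [33.5 34.2  7. ]
bar A deg -14.792817511417235
cap px 366.1656804733728 215.88954635108482 507
dark ((270.76702880859375, 213.08114624023438), 35.66458511352539)
[[390.2   0.  316.6]
 [  0.  390.2 233.6]
 [  0.    0.    1. ]]
cam in tool [ 0.0811 -0.0004  0.0196]
finger 1376 [  6.   -9.5 150. ] [ 13.1   8.8 183. ]
tip 362 [ 10.2  -9.5 172. ] [ 13.1   8.8 183. ]
```

```bash
cat >> h.py <<'E'
HUB=HUB+frame()@np.array([-2.2,2.0,1.2])/1000
E
python3 -c "
from h import *
goal([23,30,40]);goal([23,30,10])"
```

```text
t 1.65 cmd [-0.093 -0.008  1.195] [-0.0001  0.0023 -0.0044] tipnow [19.6 30.3 87.8] F [ 0.08 -0.74 -0.09]
t 1.65 cmd [-0.092 -0.008  1.945] [-0.0001  0.0023 -0.0044] tipnow [19.6 30.3 87.8] F [ 0.08 -0.74 -0.09]
```

move_arm(commands=[[[-0.09,-0.01,1.2,0,0.002,-0.004],[-0.09,-0.01,1.2,0,0.002,-0.004],[-0.09,-0.01,1.95,0,0.002,-0.004],[-0.09,-0.01,1.95,0,0.002,-0.004],[-0.09,-0.01,1.95,0,0.002,-0.004]]])

```text
time: 2.28
position: [0.491, -0.0316, 0.2499]
tool_rot: [0.025, 0.991, -0.003, 0.13]
ft_force: [-0.3, 0.1, -0.8]
grip_width: 0.0004
grip_force: 0.0
```

```bash
python3 -c "
from h import *
goal([23,30,10])
c=camera('wrist');np.savez('w2.npz',**c);goal([23,30,10])
cv2.imwrite('pics/w2.png',c['pixels'][120:400,150:510])"
```

```text
t 2.27 cmd [-0.053 -0.104  0.059] [ 0.0021 -0.0002  0.0048] tipnow [20.8 34.5 12.4] F [-0.56  0.12 -0.73]
t 2.33 cmd [-0.048 -0.099  0.061] [0.0018 0.0005 0.0047] tipnow [21.2 34.2 12.4] F [ 0.28  0.65 -0.26]
```

View pics/w2.png

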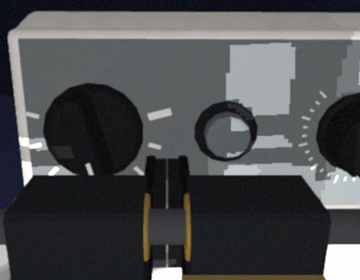

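The crop shows the fingers left of and up-slope of the selector bar, clear of the button. Next I push to the right.

move_arm(commands=[[[-0.05,-0.1,0.04,0.002,0,0.005],[-0.05,-0.2,0.04,0.002,0,0.005],[-0.05,-0.3,0.04,0.002,0,0.005],[-0.05,-0.38,0.04,0.002,0,0.005],[-0.05,-0.44,0.04,0.002,0,0.005],[-0.05,-0.5,0.04,0.002,0,0.005],[-0.05,-0.5,0.04,0.002,0,0.005]]])

```text
time: 3.2
position: [0.4925, -0.0528, 0.2471]
tool_rot: [0.028, 0.991, -0.004, 0.129]
ft_force: [-0.4, 0.3, 0.7]
grip_width: 0.0005
grip_force: 0.0
```

```bash
cat > bar.py <<'E'
from h import *
import sys
goal([float(a) for a in sys.argv[1:4]])
for n in("scene","side"):
    c=camera(n);q=(pts(c)-HUB)@frame()*1000
    dark=c["pixels"].max(-1)<75
    m=(np.hypot(q[...,0],q[...,1])<27)&(q[...,2]>19)&(q[...,2]<30)&dark
    S=q[m][:,:2]
    cv2.imwrite(f"pics/{n}_last.png",cv2.resize(c["pixels"][240:345,215:370],None,fx=5,fy=5,interpolation=2))
    if len(S)<10: print(n,len(S));continue
    d=np.linalg.svd(S-S.mean(0))[2][0];d*=np.sign(d[0]);print(n,len(S),S.mean(0).round(1),"A",np.degrees(np.arctan2(-d[1],d[0])).round(1))
E
python3 bar.py 23 5 11
```

```text
t 3.2 cmd [-0.007 -0.201 -0.052] [-0.0002 -0.0023 -0.0016] tipnow [22.3 13.   8.9] F [-0.22  0.24  0.76]
scene 191 [1.2 1.8] A -6.6
side 64 [ 1.7 -4.8] A 19.0
```

View pics/side_last.png

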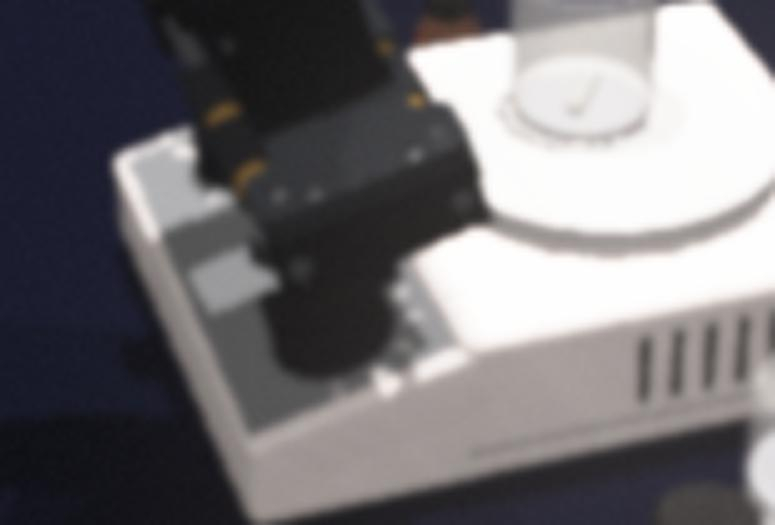

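The side view is mostly hidden by the gripper and the bar can't be made out. I push on to the planned end, then back off to measure.

move_arm(commands=[[[-0.01,-0.04,-0.05,0,0,0],[-0.01,-0.08,-0.05,0,0,0],[-0.01,-0.12,-0.05,0,0,0],[-0.01,-0.16,-0.05,0,0,0],[-0.01,-0.2,-0.05,0,0,0],[-0.01,-0.2,-0.05,0,0,0],[-0.01,-0.2,-0.05,0,0,0]]])

```text
time: 4.18
position: [0.4922, -0.0604, 0.2494]
tool_rot: [0.028, 0.991, -0.003, 0.13]
ft_force: [0.8, 3.3, -0.2]
grip_width: 0.0003
grip_force: 1.8
```

```bash
python3 bar.py 23 62 45
```

```text
t 4.17 cmd [ 0.014  1.413 -0.848] [ 0.0001 -0.0014 -0.0016] tipnow [23.2  5.5 11.1] F [ 0.51  3.35 -0.34]
scene 191 [3.  0.4] A 30.2
side 45 [ 3.4 -7. ] A 44.8
```

move_arm(commands=[[[0,-0.02,0,0,0,0],[0,-0.04,0,0,0,0],[0,-0.06,0,0,0,0],[0,-0.06,0,0,0,0]]])

```text
time: 4.78
position: [0.4922, -0.0634, 0.2494]
tool_rot: [0.028, 0.991, -0.004, 0.13]
ft_force: [0.1, -0.5, 0.2]
grip_width: 0.0005
grip_force: 0.2
```

```bash
python3 bar.py 23 40 45
```

```text
t 4.78 cmd [ 0.017  0.939 -0.849] [-0.001  -0.0005 -0.0015] tipnow [23.5  2.2 11.1] F [ 0.21 -0.54  0.11]
scene 185 [ 3.  -0.1] A 42.6
side 27 [ 3.7 -8.9] A 56.1
```

Force has dropped and the selector has snapped on, so I back off, go above the start button and look.

move_arm(commands=[[[0,0.25,0,0,0,0],[0,0.3,-0.85,0,0,0],[0,0.8,-0.9,0,0,0],[0.4,1.5,-0.9,0,0,0],[0.6,1.5,-0.9,0,0,0],[0.6,1.5,-0.9,0,0,0]]])

```text
time: 5.62
position: [0.4627, -0.0011, 0.2778]
tool_rot: [0.028, 0.991, -0.004, 0.129]
ft_force: [0.9, -0.1, 0.4]
grip_width: 0.0011
grip_force: 0.0
```

```bash
python3 - <<'E'
from h import *
goal([0,62,25]);goal([0,62,12])
c=camera("wrist");q=(pts(c)-HUB)@frame()*1000
m=(np.hypot(q[...,0],q[...,1])<27)&(q[...,2]>19)&(q[...,2]<30);S=q[m][:,:2]
d=np.linalg.svd(S-S.mean(0))[2][0];d*=np.sign(d[0]);print(len(S),S.mean(0),"A",np.degrees(np.arctan2(-d[1],d[0])))
m=(np.hypot(q[...,0],q[...,1]-62)<16)&(q[...,2]>7)&(q[...,2]<13);S=q[m];print("cap",len(S),S.mean(0))
cv2.imwrite("pics/w3.png",c["pixels"])
E
```

```text
t 5.62 cmd [-0.023 -0.026  0.55 ] [-0.0001 -0.002  -0.001 ] tipnow [-1.3 63.  47. ] F [ 0.96 -0.07  0.14]
t 5.62 cmd [-0.024 -0.026  0.875] [-0.0001 -0.002  -0.001 ] tipnow [-1.3 63.  47. ] F [ 0.96 -0.07  0.14]
1300 [-3.21494472  2.93713547] A 48.3062408644394
cap 741 [-2.65691398 62.20946335  9.72962331]
```

View pics/w3.png

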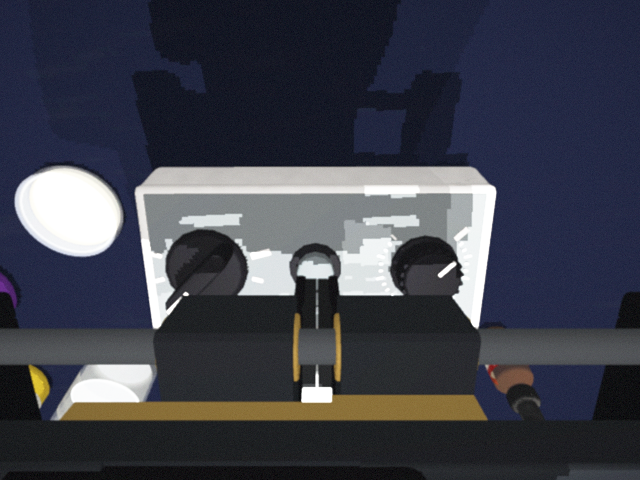

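The picture shows the nose pointing up-slope and right (A≈48°, speed 5), with the fingers above the button. Next I press the button.

move_arm(commands=[[[-0.02,-0.03,0.6,0,0,0],[-0.02,-0.03,0.85,0,0,0],[-0.02,-0.03,0.92,0,0,0],[-0.02,-0.03,0.98,0,0,0],[-0.02,-0.03,1.02,0,0,0],[-0.02,-0.03,1.05,0,0,0],[-0.02,-0.03,1.05,0,0,0],[-0.02,-0.03,1.05,0,0,0]]])

```text
time: 6.68
position: [0.4743, -0.0032, 0.2386]
tool_rot: [0.028, 0.991, -0.004, 0.131]
ft_force: [-3.8, -2.7, 9.3]
grip_width: 0.0007
grip_force: 4.9
```

```bash
python3 -c "
from h import *
goal([0,62,5])"
```

```text
t 6.67 cmd [0.008 0.011 0.028] [-0.0007  0.0003 -0.0013] tipnow [ 0.4 61.4  6.1] F [-1.06 -2.86  9.95]
```

9.9 N along the panel normal with the tip at 6.1 mm means the button is at its stop. I retract.

move_arm(commands=[[[0,0,-0.5,0,0,0],[0,0,-2,0,0,0],[0,0,-3,0,0,0],[0,0,-3,0,0,0],[0,0,-3,0,0,0]]])

```text
time: 7.3
position: [0.4435, -0.0011, 0.3534]
tool_rot: [0.028, 0.991, -0.004, 0.13]
ft_force: [-0.8, 0.5, -1.1]
grip_width: 0.0006
grip_force: 0.0
```

```bash
python3 - <<'E'
from h import *
goal([0,62,125])
c=camera("wrist");q=(pts(c)-HUB)@frame()*1000
m=(np.hypot(q[...,0],q[...,1])<27)&(q[...,2]>19)&(q[...,2]<30);S=q[m][:,:2]
d=np.linalg.svd(S-S.mean(0))[2][0];d*=np.sign(d[0]);A=np.degrees(np.arctan2(-d[1],d[0]));print(len(S),"A",A)
m=(np.hypot(q[...,0],q[...,1]-62)<9);print("cap h",np.median(q[m][:,2]))
if abs(A-45)<8: print(hand_in())
E
```

```text
t 7.3 cmd [ 0.006  0.001 -0.001] [ 0.     -0.0013 -0.0014] tipnow [  0.   61.9 125. ] F [-1.07  0.48 -0.84]
838 A 44.68637869878119
cap h 173.9502171504513
the job is handed in; nothing more can be done
None
```

I pushed the selector from speed 3 to speed 5 (measured 44.7° against 45°), then pressed the start button to its stop (about 10 N) and released it, and handed the job in; no verdict came back, and I could not confirm from the last picture that the button was out again.

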